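# Transfer a slide carrier from the drain rail into the catch of the drying rail

### The job

The stained slides have drained: bring the blue slide carrier off the drain rail, over the upturned end stops, and hang it on the drying rail; then slide it along that rail until it has snapped past both sprung rollers of the catch and sits home against the catch block, and let go. Feel for the catch and push gently: do not ram the carrier against rail or catch, and leave the white carrier hanging where it drains and the other things on the bench alone.

Things in the scene. Friction and masses are not known exactly. Their poses are not given: they have to be found in the camera images.
- carrier_blue: Slide carrier with blue plastic ends and grip, 44 x 58 x 174 mm (x, y, z), 0.14 to 0.28 kg, hanging upright on the drain rail. Origin at the centre of its underside, z up, y along the rail. Up to z = 83 mm a basket of slides; above it a closed hanger frame, 8 mm thick in y, with the rail passing through it; its two sides are round steel legs, 8 mm thick, centred at x = -18 and +18 mm.
- carrier_blue_seat (a point): Point of the blue carrier's frame where the rail's axis runs when it hangs: on the centre line, 116 mm above the underside. An inverted 90 degree V-notch rides on the rail (its bottom 7 mm above this point). The frame's clear opening reaches down to a crossbar 28 mm below this point, and 14 mm to either side.
- carrier_blue_grip (a point): Point in the blue carrier's upright grip lug, 40 mm above the seat point, 18 mm below the lug's top. The lug is 30 mm wide in x and 10 mm thick in y: pinch it from above with the fingers closing along y. With the TCP here, closed fingertips pass above the rails' end stops.
- carrier_white: The same carrier in white plastic with orange slide labels, hanging farther back on the drain rail, where it stays. Origin at the centre of its underside. Its lug is at least 80 mm behind the blue one's: open the fingers to about 45 mm to stay clear of it.
- drain_stand: Fixed stand with a white drip tray, 110 x 310 x 18 mm. Origin on the worktop straight below its end stop. Its round steel rail, 10 mm thick, axis 185 mm above the worktop, runs level from the end stop along the stand's +y to a post at y = 268 mm.
- drain_stop (a point): On the drain rail's axis at its free end, where the bar bends up as the end stop: the rounded top is 19 mm above this point, and the bar reaches 5 mm past it towards -y. Axes as drain_stand. A carrier passes when lifted 14 to 23 mm above its hanging height: less catches on the stop, more brings its crossbar up against the rail.
- drying_stand: Fixed stand with a flat grey base, 110 x 310 x 16 mm. Origin on the worktop straight below its end stop. Its rail (10 mm, axis 170 mm above the worktop) runs from the end stop along the stand's -y to a post at y = -268 mm. A catch is clamped on it: an aluminium block 42 mm wide in x, 16 mm along the rail, 20 mm high, with two sprung roller arms towards the end stop.
- drying_stop (a point): On the drying rail's axis at its free end (stop top 19 mm above, 5 mm past this point towards +y; same lift as the other). Axes as drying_stand: the rail runs along -y. The catch is clamped somewhere else each day and not measured: with the carrier home against the block, its seat point is 86 to 146 mm from here.
- roller_arm_far (a joint): Swing of the catch's sprung roller arm on the rail's +x side, rad: 0 when empty, about 0.2 as the carrier's leg passes the roller, about 0.09 with the leg home between roller and block. Pushing in takes about 4 to 8 N along the rail, from 13 mm before home; over the last 6 mm the springs pull it in, then hold it against the rigid block.
- roller_arm_near (a joint): The same for the roller arm on the rail's -x side, nearer the robot.
- beaker: Clear beaker, 71 x 77 x 86 mm, standing at the back. Origin at the centre of its underside. Not to be disturbed.
- bottle_reagent_1: Brown bottle with black cap, 48 x 48 x 98 mm, at the back. Origin at the centre of its underside. Not to be disturbed.
- tape_roll: Roll of beige tape, 98 x 96 x 25 mm, lying at the front left. Origin at the centre of its underside. Not to be disturbed.
Mind the look-alikes: they are no part of the job. There is more than one size of the carrier_blue; the job needs the larger.

How it is judged:
On the way, in this order (a step that is already met when the one before it is completed fails the run):
1. the blue carrier has been lifted over the drain rail's end stop and is clear of that rail (y of carrier_blue_seat in the frame of drain_stop below -0.012 m and contact force between carrier_blue and drain_stand below 0.1 N), for 0.1 s.
2. the blue carrier hangs on the drying rail, inside its end stop and still in front of the catch (y of carrier_blue_seat in the frame of drying_stop below -0.015 m and contact force between carrier_blue and drying_stand above 0.5 N and value of joint each of roller_arm_far, roller_arm_near below 0.03 rad and z of carrier_blue_seat in the frame of drying_stop between -0.003 and 0.004 m and x of carrier_blue_seat in the frame of drying_stop between -0.004 and 0.004 m), for 0.1 s.
At the end, for the whole second after the job is handed in: Blue carrier released and at rest on the drying rail: seat point within 4 mm of the rail axis, upright and square to the rail within 0.1 rad, over 70 mm from the end stop, both roller arms behind its legs at 0.04 to 0.16 rad. White carrier within 20 mm of where it hung (value of joint roller_arm_far between 0.04 and 0.16 rad and value of joint roller_arm_near between 0.04 and 0.16 rad and z of carrier_blue_seat in the frame of drying_stop between -0.003 and 0.004 m and x of carrier_blue_seat in the frame of drying_stop between -0.004 and 0.004 m and y of carrier_blue_seat in the frame of drying_stop below -0.07 m and angle between carrier_blue's own z axis and vertical below 0.1 rad and angle between the y axis of carrier_blue and the y axis of drying_stop, either way round below 0.1 rad and linear speed of carrier_blue below 0.02 m/s and distance of carrier_white from where it was at the start of the episode below 0.02 m); the robot touches nothing.
It fails at once if the carrier is forced against the drying rail or its catch with more than 30 N (contact force between carrier_blue and drying_stand above 30 N).
It fails at once if the carrier is forced against the drain rail with more than 25 N (contact force between carrier_blue and drain_stand above 25 N).
It fails at once if the robot presses on a stand with more than 12 N (contact force between any of the arm, the fingers and drain_stand above 12 N or contact force between any of the arm, the fingers and drying_stand above 12 N).
It fails at once if the blue carrier is dropped or set down (height (world z) of carrier_blue below 0.03 m).
It fails at once if the white carrier or a bystander is disturbed (distance of carrier_white from where it was at the start of the episode above 0.03 m or distance of any of beaker, bottle_reagent_1, tape_roll from where it was at the start of the episode above 0.02 m).
It also fails if it takes over 54 s, if anything falls off the work surface, if the arm or the gripper's body presses on something with over 40 N, if the wrist force passes 120 N, or if a joint passes its speed limit or range.

### The arm

A 6-joint arm with a two-finger parallel gripper is mounted at the origin on a cart in front of the work surface, level with it; the furniture and walls round the work are solid. World frame = base frame: x ahead of the robot, y to its left, z up, the work surface at z = 0. Lengths are in m, angles in rad, forces in N, time in s.
With the tool pointing down it reaches from about 0.275 to 0.775 m from the base axis. Payload 14.6 kg.
Tool frame: the origin (TCP) lies between the finger pads, 19 mm behind the fingertips; this is the grasp point; z points along the fingers, y is the line along which they close (so a half turn about z gives the same grasp; the last joint's range is limited). The gripper opens to 85 mm and grips with 20 to 120 N. Pads are 22 mm wide; open, the fingers measure 114 mm over their backs; the gripper's body (76 mm by 85 mm) begins 54 mm behind the grasp point. The pads swing forward as they close: fully open they stand 13 mm farther back than shut.
Start: joints at [-1.265, 0.263, -0.048, 1.259, 0, 1.415], TCP at [0.233, -0.47, 0.25] pointing down, gripper open.
Joint ranges: [-2.65, 2.65], [-0.89, 1.7], [-1.18, 1.37], [-2.13, 2.11], [-1.35, 1.29], [-3.14, 3.14]. Speed limits (rad/s): [1.89, 1.89, 2.57, 2.79, 3.14, 3.14].

### API

Orientations are given as a unit quaternion [w, x, y, z].
In Python, from workcell import env gives the robot as it stands. The module is installed in compiled form; this text tells all that it offers.
- The arm moves only by the shell command python3 -m creep 'ROWS' [OPENING] [FORCE]. ROWS is JSON, a list of rows, each an object of numbers: "dx", "dy", "dz": the shift along the tool's x, y, z in m; "rx", "ry", "rz": the turn, a rotation vector about the tool's x, y, z in degrees. In form: [{"dx": .., "dy": .., "dz": .., "rx": .., "ry": .., "rz": ..}, ...]. A call has 1 to 8 rows; each row is the pose to reach, as a shift and turn from the pose commanded when the call began, along the tool's axes at that moment; what a row does not reach only later rows make up. A row lasts 1/8 s, in which the tool goes at most 62.5 mm and 10.7 degrees, less where a joint would pass 70% of its speed; a pose out of reach is approached as far as the arm can. A call with a gripper value outside its range is refused whole. OPENING is the finger opening in m, from 0 to 0.0854, set as the call begins (- or left out, the last holds). The fingers move at their own pace and stop on an object; FORCE is the grip in N (left out, the last holds). Time passes only in rows, so rows that repeat a pose let the fingers close. It gives the time, the measured TCP pose, the force, the opening and the grip force at its end, in the units of the state.
- env.sense(): the state, without advancing time (a new reading comes with each control period).
- env.grab_frame(name): name is "scene" or "top"; returns the picture (480x640x3 uint8, red, green, blue); there is no depth.
- env.get_calibration(name): a dict with "fx", "fy", "cx", "cy" (pixels), "xyz" and "attitude" of the camera in the world. Camera axes: x right, y down, z forward; pixel columns grow to the right and rows downward; lengths in m; the calibration is good to about 2 mm. A picture is of the moment at which its call begins. get_calibration takes no time and is no camera call.
- env.job_done(): hands the job in; it is judged then, once.
The state is a dict: "t": time; "qpos": joint angles; "joint_velocities": joint speeds; "joint_torque": joint torques, N m; "position": TCP position; "ee_rot": TCP orientation; "ft_force": force on the tool from outside, world axes, zero at the start; "torque": the same for the moment, N m; "opening": opening from 0.0 (shut) to 1.0 (fully open); "gripper_force": force on a finger pad.
Only numpy, scipy, OpenCV 4.12 (cv2) and the standard library are available. Lean on these libraries where they do the work, as an engineer would, in place of code of your own. Each camera call takes 0.05 s, during which the arm holds its last target. There are 200 camera calls.

## Working session

There is one attempt and no reset: what is moved stays moved. The work goes in short steps, Python scripts to look and compute and a shell command to move; the robot and the scene stay as the last step left them, time stands still between calls to the robot, and variables do not carry over. Pictures are saved under pics/ and viewed, at most 10 in all, crops included, and the job is handed in when it is done.

```bash
mkdir -p pics; cat > h.py <<'E'
import numpy as np, cv2
from workcell import env
from scipy.spatial.transform import Rotation as R
def rot(q): return R.from_quat([q[1],q[2],q[3],q[0]]).as_matrix()
def ray(name,u,v):
    c=env.get_calibration(name); d=rot(c['attitude'])@np.array([(u-c['cx'])/c['fx'],(v-c['cy'])/c['fy'],1]); return np.array(c['xyz']),d
def atz(name,u,v,z):
    o,d=ray(name,u,v); return o+d*(z-o[2])/d[2]
def proj(name,p):
    c=env.get_calibration(name); q=rot(c['attitude']).T@(np.array(p)-c['xyz']); return np.array([c['fx']*q[0]/q[2]+c['cx'],c['fy']*q[1]/q[2]+c['cy']])
def tri(a,b):
    A=[];B=[]
    for n,u,v in (a,b):
        o,d=ray(n,u,v); d/=np.linalg.norm(d); P=np.eye(3)-np.outer(d,d); A.append(P);B.append(P@o)
    p=np.linalg.lstsq(np.vstack(A),np.hstack(B),rcond=None)[0]; return p, np.linalg.norm(np.vstack(A)@p-np.hstack(B))
def snap(name,f):
    im=env.grab_frame(name); cv2.imwrite(f'pics/{f}.png',im[...,::-1]); return im
E
python3 - <<'E'
from h import *
for n in('scene','top'):
    snap(n,n+'0'); print(env.get_calibration(n))
print(env.sense())
E
```

```text
{'fx': 571.6456695059344, 'fy': 571.6456695059344, 'cx': 325.34750484681905, 'cy': 238.06479753276435, 'xyz': array([ 0.37231883, -0.80734776,  1.16076681]), 'attitude': array([-0.36225648,  0.92655929, -0.09424331,  0.03709878])}
{'fx': 471.6680128938855, 'fy': 471.6680128938855, 'cx': 316.8239602194951, 'cy': 233.95887893011874, 'xyz': array([0.27946124, 0.11592768, 1.40688106]), 'attitude': array([ 0.07736676, -0.69530662,  0.71030519, -0.07765065])}
{'t': 0.1, 'qpos': array([-1.26528575e+00,  2.63450596e-01, -4.88597467e-02,  1.25941396e+00,
       -2.29069401e-05,  1.41548642e+00]), 'joint_velocities': array([ 0.00094733, -0.00250095,  0.00049208, -0.00014221,  0.00029732,
        0.0010261 ]), 'joint_torque': array([ 4.96048364e-03, -6.38575816e+01,  3.85066116e+01,  1.00087328e-02,
       -9.08747279e-05, -1.79104893e-05]), 'position': array([ 0.233373  , -0.47001913,  0.24959092]), 'ee_rot': array([-4.61821388e-04,  9.73572682e-01,  2.28376920e-01, -4.62341376e-05]), 'ft_force': array([-0.88033254, -0.36479691,  0.55241363]), 'torque': array([-0.00590026, -0.04491849,  0.00449554]), 'gripper_force': 0.0, 'opening': 0.9993723413003951}
```

View pics/scene0.png

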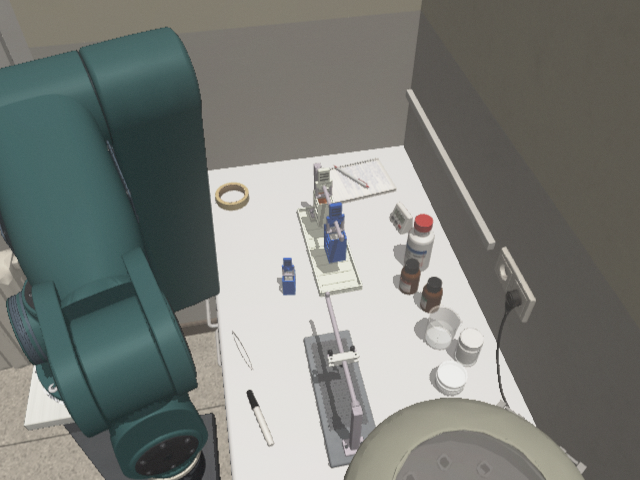

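View pics/top0.png

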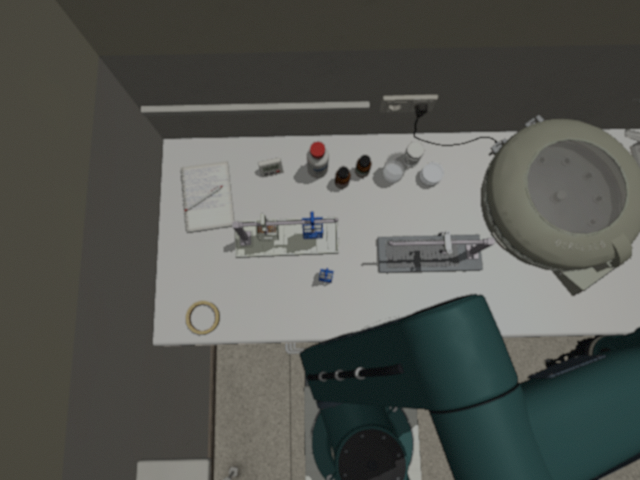

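The blue carriers are the hanging one (scene 335,245; top 313,228) and the one standing on the bench (scene 288,277; top 326,276). The hanging one is larger and is on the drain rail, so it is the one meant. I'll confirm that in enlarged crops.

```bash
python3 - <<'E'
import cv2
a=cv2.imread('pics/top0.png')[195:295,225:345]; cv2.imwrite('pics/ct1.png',cv2.resize(a,None,fx=6,fy=6,interpolation=cv2.INTER_CUBIC))
a=cv2.imread('pics/top0.png')[215:285,355:500]; a=cv2.resize(a,None,fx=5,fy=5,interpolation=cv2.INTER_CUBIC)
cv2.imwrite('pics/ct2.png',a)
a=cv2.imread('pics/scene0.png')[155:305,265:385]; b=cv2.imread('pics/scene0.png')[285:435,295:375]
cv2.imwrite('pics/cs.png',cv2.resize(cv2.hconcat([a,b]),None,fx=4,fy=4,interpolation=cv2.INTER_CUBIC))
E
```

```text
(no output)
```

View pics/ct1.png

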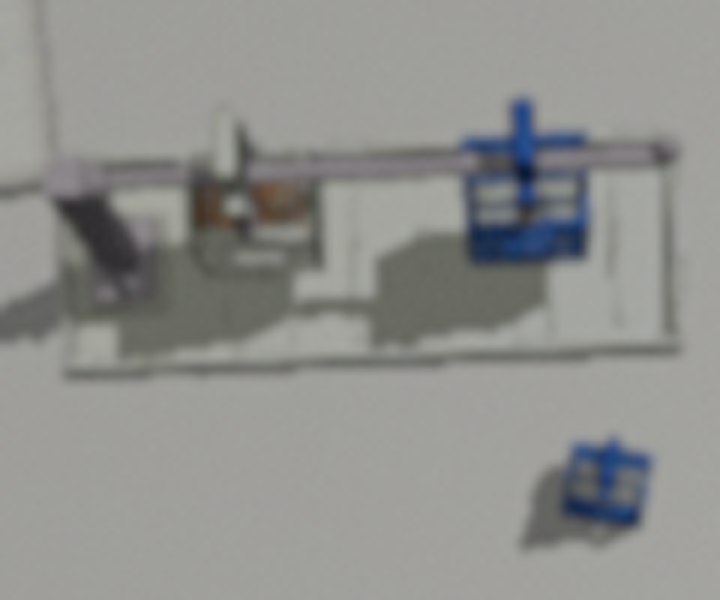

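View pics/ct2.png

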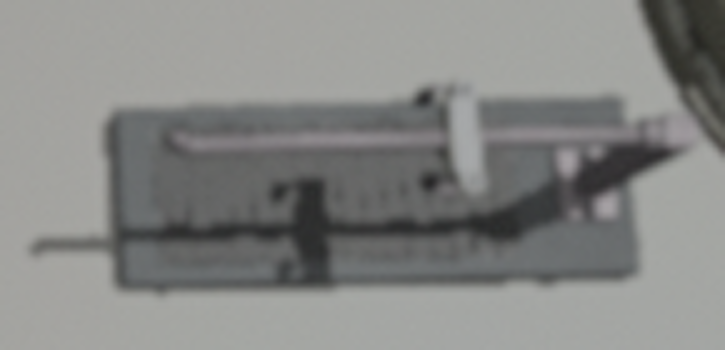

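View pics/cs.png

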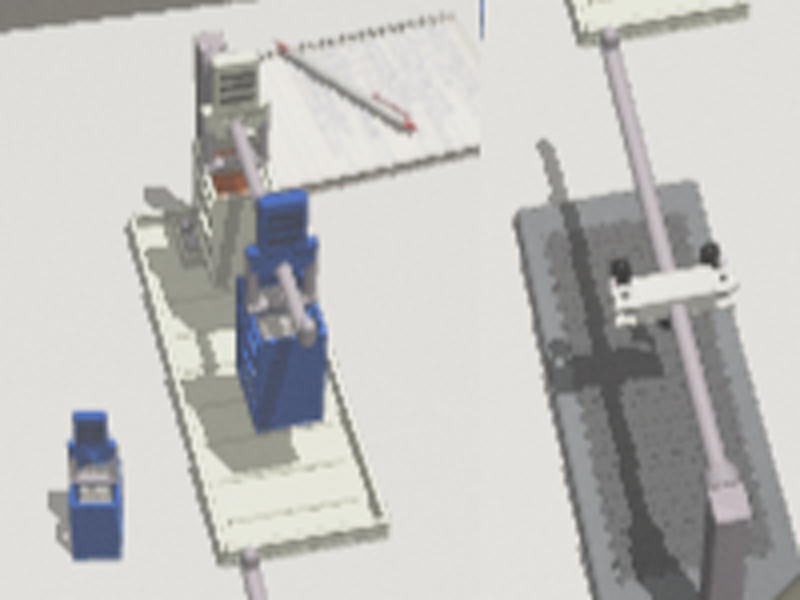

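```bash
python3 - <<'E'
from h import *
np.set_printoptions(precision=4,suppress=True)
T=lambda X,Y:(225+X/6,195+Y/6); D=lambda X,Y:(355+X/5,215+Y/5)
S=lambda X,Y:(265+X/4,155+Y/4); S2=lambda X,Y:(295+(X-480)/4,285+Y/4)
print('drain stop tri',tri(('top',*T(667,152)),('scene',*S(307,326))))
print('drying stop tri',tri(('top',*D(176,140)),('scene',*S2(610,38))))
for n,p in dict(r1=T(600,157),r2=T(350,168),r3=T(160,176)).items(): print(n,atz('top',*p,.185))
for n,p in dict(d1=D(240,139),d2=D(400,136),d3=D(600,132)).items(): print(n,atz('top',*p,.170))
for n,p in dict(s1=S2(640,165),s2=S2(630,120),s3=S2(705,415)).items(): print(n,atz('scene',*p,.170))
print('drain scene',atz('scene',*S(285,270),.185))
# lug top corners scene
print('lugtop far-left/right',atz('scene',*S(258,200),.243),atz('scene',*S(305,194),.243))
print('lug top (top cam) upper end',atz('top',*T(521,100),.243),'frame top',)
print('catch',atz('top',*D(465,143),.180),atz('scene',*S2(672,285),.18))
# tray & base corners
for p in (T(60,375),T(680,348)): print('tray',atz('top',*p,.018))
for p in (D(112,103),D(622,98),D(120,288),D(636,275)): print('base',atz('top',*p,.016))
print('wlug',atz('top',*T(225,112),.243))
E
```

```text
drain stop tri (array([0.5877, 0.0607, 0.197 ]), np.float64(0.003168865031363596))
drying stop tri (array([ 0.5258, -0.0818,  0.1787]), np.float64(0.0013624955964079255))
r1 [0.5868 0.0899 0.185 ]
r2 [0.5841 0.2012 0.185 ]
r3 [0.5823 0.2857 0.185 ]
d1 [ 0.5264 -0.1175  0.17  ]
d2 [ 0.5262 -0.2031  0.17  ]
d3 [ 0.5261 -0.3102  0.17  ]
s1 [ 0.5267 -0.1583  0.17  ]
s2 [ 0.5275 -0.1298  0.17  ]
s3 [ 0.5268 -0.3026  0.17  ]
drain scene [0.5899 0.119  0.185 ]
lugtop far-left/right [0.5738 0.1222 0.243 ] [0.6015 0.1216 0.243 ]
lug top (top cam) upper end [0.5979 0.1242 0.243 ] frame top
catch [ 0.5197 -0.2347  0.18  ] [ 0.5256 -0.2365  0.18  ]
tray [0.5228 0.3578 0.018 ]
tray [0.5298 0.049  0.018 ]
base [ 0.581  -0.0706  0.016 ]
base [ 0.5774 -0.3785  0.016 ]
base [ 0.4686 -0.0699  0.016 ]
base [ 0.4698 -0.3765  0.016 ]
wlug [0.5954 0.2502 0.243 ]
```

The crops show:
- The hanging carrier is the large one: its lug is at top (312,212), and it is about twice the size of the bench one.
- The drain stop is at top (336,220) and scene (342,237).
- The drying stop is at top (390,243) and scene (327,294).
- The catch block is at top (448,244).

From these, the drain rail's yaw is about +1.3° and the grip is about (0.588, 0.1245, 0.225). The drying rail is at x≈0.526, with its stop at y≈-0.08 and yaw≈0. Joint 6's range calls for the half-turn grasp with tool yaw 181.3°.

```bash
python3 -m creep '[{"dz":-0.06},{"dz":-0.1,"rz":-10},{"dx":0.05,"dy":-0.033,"dz":-0.1,"rz":-20},{"dx":0.10,"dy":-0.066,"dz":-0.1,"rz":-30},{"dx":0.15,"dy":-0.10,"dz":-0.1,"rz":-40},{"dx":0.20,"dy":-0.133,"dz":-0.1,"rz":-50},{"dx":0.25,"dy":-0.166,"dz":-0.1,"rz":-60},{"dx":0.25,"dy":-0.166,"dz":-0.1,"rz":-70}]' 0.045 40
cat >> h.py <<'E'
def go(tgt,yaw):
    s=env.sense(); M=rot(s['ee_rot']); g=np.radians(yaw)
    G=np.array([[np.cos(g),np.sin(g),0],[np.sin(g),-np.cos(g),0],[0,0,-1]])
    print('pos',s['position'].round(4),'t',s['t'],'yaw',np.degrees(np.arctan2(M[1,0],M[0,0])).round(2),'tilt',(M[:2,2]).round(4),'q',s['qpos'].round(3),'F',s['ft_force'].round(2))
    print('d',(M.T@(np.array(tgt)-s['position'])).round(4),'r',np.degrees(R.from_matrix(M.T@G).as_rotvec()).round(2))
E
python3 -c "
from h import *
go([.588,.1245,.32],181.3)"
```

```text
pos [ 0.2334 -0.47    0.2496] t 0.1 yaw 26.4 tilt [-0.0003  0.0009] q [-1.265  0.263 -0.049  1.259 -0.     1.415] F [-0.88 -0.36  0.55]
d [ 0.582  -0.3749 -0.07  ] r [-1.000e-02 -7.000e-02 -1.549e+02]$[0]: bad value
```

```bash
python3 -m creep '[{"dx":0,"dy":0,"dz":-0.06,"rx":0,"ry":0,"rz":0},{"dx":0,"dy":0,"dz":-0.1,"rx":0,"ry":0,"rz":-10},{"dx":0.05,"dy":-0.033,"dz":-0.1,"rx":0,"ry":0,"rz":-20},{"dx":0.10,"dy":-0.066,"dz":-0.1,"rx":0,"ry":0,"rz":-30},{"dx":0.15,"dy":-0.10,"dz":-0.1,"rx":0,"ry":0,"rz":-40},{"dx":0.20,"dy":-0.133,"dz":-0.1,"rx":0,"ry":0,"rz":-50},{"dx":0.25,"dy":-0.166,"dz":-0.1,"rx":0,"ry":0,"rz":-60},{"dx":0.25,"dy":-0.166,"dz":-0.1,"rx":0,"ry":0,"rz":-70}]' 0.045 40
python3 -c "
from h import *
go([.588,.1245,.32],181.3)"
```

```text
t: 1.1
position: [0.3848, -0.207, 0.35]
ee_rot: [-0.0, 0.662, 0.749, 0.0]
ft_force: [-0.4, -0.2, 0.5]
opening: 0.526
gripper_force: 0.0
pos [ 0.3848 -0.207   0.35  ] t 1.1 yaw 97.05 tilt [0.0002 0.0005] q [-0.681  0.098  0.009  1.482  0.     0.767] F [-0.42 -0.19  0.52]
d [0.304  0.2424 0.0302] r [ 3.000e-02 -1.000e-02 -8.425e+01]
```

```bash
python3 -m creep '[{"dx":0.06,"dy":0.05,"dz":0,"rx":0,"ry":0,"rz":-10},{"dx":0.12,"dy":0.1,"dz":0,"rx":0,"ry":0,"rz":-20},{"dx":0.17,"dy":0.14,"dz":0,"rx":0,"ry":0,"rz":-30},{"dx":0.22,"dy":0.18,"dz":0,"rx":0,"ry":0,"rz":-40},{"dx":0.26,"dy":0.21,"dz":0,"rx":0,"ry":0,"rz":-50},{"dx":0.29,"dy":0.23,"dz":0.01,"rx":0,"ry":0,"rz":-60},{"dx":0.304,"dy":0.2424,"dz":0.02,"rx":0,"ry":0,"rz":-70},{"dx":0.304,"dy":0.2424,"dz":0.03,"rx":0,"ry":0,"rz":-80}]'
python3 -c "
from h import *
snap('scene','s1'); snap('top','t1')
a=cv2.imread('pics/s1.png')[120:300,255:415]; b=cv2.imread('pics/t1.png')[140:290,240:400]
cv2.imwrite('pics/v1.png',cv2.hconcat([cv2.resize(a,(400,450)),cv2.resize(b,(400,450))]))
go([.588,.1245,.225],181.3)"
```

```text
t: 2.1
position: [0.5911, 0.1203, 0.3186]
ee_rot: [-0.001, 0.028, 1.0, -0.0]
ft_force: [-0.2, 0.2, 0.4]
opening: 0.525
gripper_force: 0.0
pos [0.5902 0.1191 0.3186] t 2.2 yaw 176.57 tilt [-0.0024 -0.0002] q [ 0.064  0.398  0.34   1.515 -0.     0.124] F [0.25 0.43 0.02]
d [0.0023 0.0053 0.0936] r [-0.01 -0.14 -4.73]
```

View pics/v1.png

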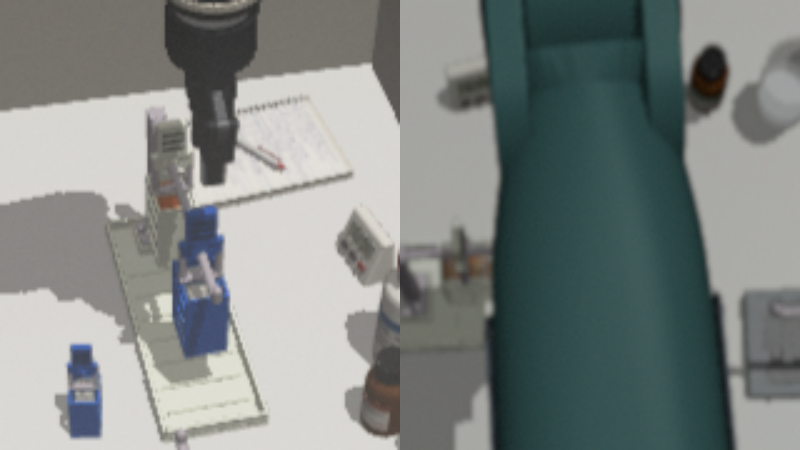

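Scene view shows the open gripper directly over the large blue lug (crop 214,180 over 202,210). Descending.

```bash
python3 -m creep '[{"dx":0.0023,"dy":0.0053,"dz":0,"rx":0,"ry":-0.14,"rz":-4.7},{"dx":0.0023,"dy":0.0053,"dz":0.03,"rx":0,"ry":-0.14,"rz":-4.7},{"dx":0.0023,"dy":0.0053,"dz":0.06,"rx":0,"ry":-0.14,"rz":-4.7},{"dx":0.0023,"dy":0.0053,"dz":0.08,"rx":0,"ry":-0.14,"rz":-4.7},{"dx":0.0023,"dy":0.0053,"dz":0.0936,"rx":0,"ry":-0.14,"rz":-4.7},{"dx":0.0023,"dy":0.0053,"dz":0.0936,"rx":0,"ry":-0.14,"rz":-4.7},{"dx":0.0023,"dy":0.0053,"dz":0.0936,"rx":0,"ry":-0.14,"rz":-4.7}]'
python3 -c "
from h import *
go([.588,.1245,.225],181.3)
snap('scene','s2')
a=cv2.imread('pics/s2.png')[150:300,255:415]; 
cv2.imwrite('pics/v2.png',cv2.resize(a,None,fx=4,fy=4,interpolation=2))"
```

```text
t: 3.08
position: [0.5889, 0.1241, 0.2273]
ee_rot: [0.002, -0.009, 1.0, -0.0]
ft_force: [0.1, -0.3, 0.3]
opening: 0.528
gripper_force: 0.0
pos [0.5889 0.1241 0.2273] t 3.075 yaw -178.96 tilt [0.0035 0.    ] q [ 0.072  0.401  0.099  1.265 -0.     0.054] F [ 0.13 -0.25  0.31]
d [0.0009 0.0004 0.0023] r [-0.    0.2  -0.26]
```

View pics/v2.png

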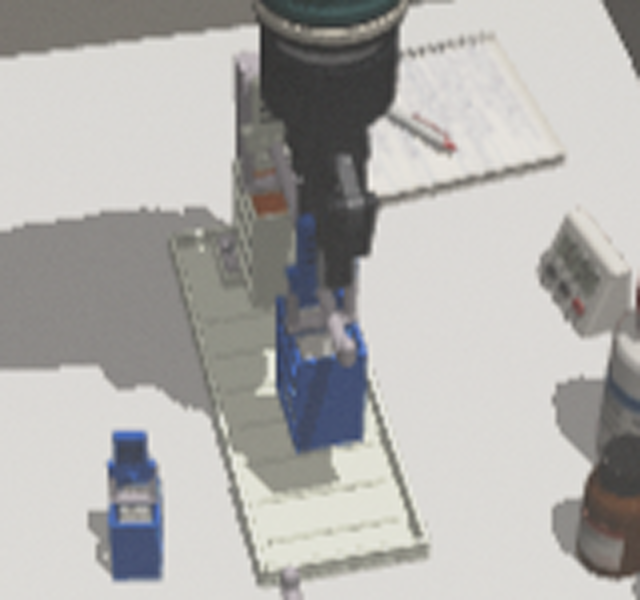

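```bash
python3 -c "
from h import *
f=lambda p:((proj('scene',p)-[255,150])*4).round(0)
for n,p in dict(lugL=(.573,.1195,.243),lugR=(.603,.1195,.243),lugLb=(.573,.1195,.215),padL=(.578,.1015,.208),padR=(.600,.1015,.208),padLo=(.578,.085,.208),padRo=(.600,.085,.208),stop=(.588,.063,.185),stoptop=(.588,.06,.204)).items(): print(n,f(p))
im=cv2.imread('pics/scene0.png'); 
# lug edges in original crop
o=lambda p:((proj('scene',p)-[265,155])*4).round(0)
for p in [(.573,.1195,.243),(.603,.1195,.243)]: print(o(p))
"
```

```text
lugL [298. 223.]
lugR [348. 216.]
lugLb [297. 258.]
padL [312. 287.]
padR [349. 281.]
padLo [318. 307.]
padRo [355. 301.]
stop [343. 358.]
stoptop [344. 340.]
[258. 203.]
[308. 196.]
```

Projected lug corners match the picture and the pads straddle the lug. Closing.

```bash
python3 -m creep '[{"dx":0.0005,"dy":0,"dz":0.0015,"rx":0,"ry":0.2,"rz":-0.26},{"dx":0.0005,"dy":0,"dz":0.0015,"rx":0,"ry":0.2,"rz":-0.26},{"dx":0.0005,"dy":0,"dz":0.0015,"rx":0,"ry":0.2,"rz":-0.26},{"dx":0.0005,"dy":0,"dz":0.0015,"rx":0,"ry":0.2,"rz":-0.26},{"dx":0.0005,"dy":0,"dz":0.0015,"rx":0,"ry":0.2,"rz":-0.26},{"dx":0.0005,"dy":0,"dz":0.0015,"rx":0,"ry":0.2,"rz":-0.26}]' 0.0 80
python3 -c "
from h import *
go([.588,.1245,.2255],181.3)"
```

```text
t: 3.88
position: [0.5882, 0.1242, 0.225]
ee_rot: [-0.0, -0.012, 1.0, -0.0]
ft_force: [-0.1, 0.4, 4.1]
opening: 0.106
gripper_force: 77.9
pos [0.5882 0.1242 0.225 ] t 3.875 yaw -178.64 tilt [-0.0007 -0.0001] q [ 0.073  0.403  0.096  1.265 -0.     0.049] F [-0.07  0.4   4.09]
d [ 0.0002  0.0003 -0.0005] r [-0.   -0.04  0.06]
```

```bash
python3 -m creep '[{"dx":0,"dy":0,"dz":-0.001,"rx":0,"ry":0,"rz":0},{"dx":0,"dy":0,"dz":-0.002,"rx":0,"ry":0,"rz":0},{"dx":0,"dy":0,"dz":-0.002,"rx":0,"ry":0,"rz":0}]'
python3 -m creep '[{"dx":0,"dy":0,"dz":-0.004,"rx":0,"ry":0,"rz":0},{"dx":0,"dy":0,"dz":-0.010,"rx":0,"ry":0,"rz":0},{"dx":0,"dy":0,"dz":-0.0165,"rx":0,"ry":0,"rz":0},{"dx":0,"dy":0,"dz":-0.0165,"rx":0,"ry":0,"rz":0},{"dx":0,"dy":0,"dz":-0.0165,"rx":0,"ry":0,"rz":0}]'
python3 -c "
from h import *
go([.5895,.030,.2435],181.3)"
```

```text
t: 4.25
position: [0.588, 0.1241, 0.2268]
ee_rot: [-0.001, -0.012, 1.0, -0.0]
ft_force: [-0.3, 0.1, -1.4]
opening: 0.105
gripper_force: 77.8
t: 4.88
position: [0.5881, 0.1241, 0.2433]
ee_rot: [-0.001, -0.012, 1.0, -0.0]
ft_force: [-0.1, 0.2, -1.0]
opening: 0.11
gripper_force: 77.8
pos [0.5881 0.1241 0.2433] t 4.875 yaw -178.64 tilt [-0.0011 -0.0001] q [ 0.073  0.399  0.138  1.312 -0.     0.049] F [-0.13  0.16 -1.04]
d [ 0.0008 -0.0941 -0.0002] r [-0.01 -0.06  0.06]
```

```bash
python3 -m creep '[{"dx":0,"dy":-0.01,"dz":0,"rx":0,"ry":0,"rz":0},{"dx":0,"dy":-0.025,"dz":0,"rx":0,"ry":0,"rz":0},{"dx":0,"dy":-0.04,"dz":0,"rx":0,"ry":0,"rz":0},{"dx":0,"dy":-0.05,"dz":0,"rx":0,"ry":0,"rz":0},{"dx":0,"dy":-0.056,"dz":0,"rx":0,"ry":0,"rz":0}]'
python3 -m creep '[{"dx":0,"dy":-0.007,"dz":0,"rx":0,"ry":0,"rz":0},{"dx":0,"dy":-0.014,"dz":0,"rx":0,"ry":0,"rz":0},{"dx":0,"dy":-0.021,"dz":0,"rx":0,"ry":0,"rz":0},{"dx":0,"dy":-0.030,"dz":0,"rx":0,"ry":0,"rz":0},{"dx":0,"dy":-0.042,"dz":0,"rx":0,"ry":0,"rz":0},{"dx":0,"dy":-0.051,"dz":0,"rx":0,"ry":0,"rz":0},{"dx":0,"dy":-0.053,"dz":0,"rx":0,"ry":0,"rz":0}]'
python3 -c "
from h import *
go([.5265,-.010,.2285],180)"
```

```text
t: 5.5
position: [0.5895, 0.0673, 0.2434]
ee_rot: [-0.0, -0.012, 1.0, -0.0]
ft_force: [0.2, 0.2, -1.9]
opening: 0.101
gripper_force: 77.8
t: 6.38
position: [0.5907, 0.0144, 0.2434]
ee_rot: [-0.001, -0.011, 1.0, -0.0]
ft_force: [-0.1, 0.3, -2.0]
opening: 0.106
gripper_force: 77.9
pos [0.5907 0.0144 0.2434] t 6.375 yaw -178.69 tilt [-0.001  -0.0001] q [-0.113  0.38   0.11   1.301 -0.    -0.136] F [-0.14  0.29 -2.02]
d [ 0.0648 -0.023   0.015 ] r [-0.01 -0.06  1.31]
```

```bash
python3 -m creep '[{"dx":0.015,"dy":-0.005,"dz":0.004,"rx":0,"ry":0,"rz":0.3},{"dx":0.03,"dy":-0.01,"dz":0.008,"rx":0,"ry":0,"rz":0.7},{"dx":0.045,"dy":-0.018,"dz":0.011,"rx":0,"ry":0,"rz":1},{"dx":0.058,"dy":-0.025,"dz":0.0143,"rx":0,"ry":0,"rz":1.3},{"dx":0.0648,"dy":-0.028,"dz":0.0143,"rx":0,"ry":0,"rz":1.3},{"dx":0.0648,"dy":-0.028,"dz":0.0143,"rx":0,"ry":0,"rz":1.3}]'
python3 -c "
from h import *
snap('scene','s3')
go([.5265,-.015,.229],180)
a=cv2.imread('pics/s3.png')[180:330,260:400]; 
cv2.imwrite('pics/v3.png',cv2.resize(a,None,fx=4,fy=4,interpolation=2))
f=lambda p:((proj('scene',p)-[260,180])*4).round(0)
for p in [(.5265,-.0818,.170),(.5265,-.0818,.189),(.5265,-.2,.17),(.5445,-.019,.170),(.5085,-.019,.170),(.5265,-.019,.189)]:print(p,f(p))"
```

```text
t: 7.12
position: [0.5265, -0.0143, 0.2295]
ee_rot: [-0.0, -0.001, 1.0, -0.0]
ft_force: [-0.4, 0.3, -1.6]
opening: 0.108
gripper_force: 77.9
pos [ 0.5269 -0.0143  0.2294] t 7.175 yaw -179.94 tilt [-0.0005 -0.0001] q [-0.182  0.274 -0.089  1.208 -0.    -0.183] F [ 0.73  0.79 -1.63]
d [ 0.0004 -0.0007  0.0004] r [-0.01 -0.03  0.06]
(0.5265, -0.0818, 0.17) [269. 468.]
(0.5265, -0.0818, 0.189) [270. 447.]
(0.5265, -0.2, 0.17) [317. 653.]
(0.5445, -0.019, 0.17) [278. 374.]
(0.5085, -0.019, 0.17) [215. 384.]
(0.5265, -0.019, 0.189) [246. 357.]
```

View pics/v3.png

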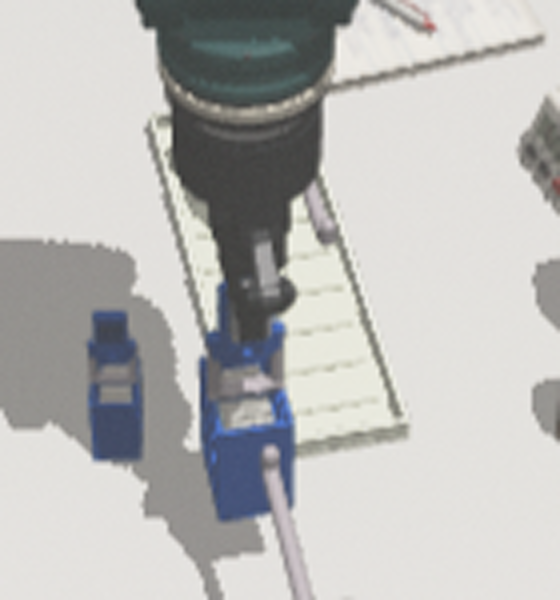

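The stop top is seen at crop (270,452) against a predicted (270,447). The legs at (213/278, 374) also match, so the carrier is lined up with the rail. Passing over the stop now.

```bash
python3 -m creep '[{"dx":0,"dy":-0.012,"dz":0,"rx":0,"ry":0,"rz":0},{"dx":0,"dy":-0.026,"dz":0,"rx":0,"ry":0,"rz":0},{"dx":0,"dy":-0.040,"dz":0,"rx":0,"ry":0,"rz":0},{"dx":0,"dy":-0.050,"dz":0,"rx":0,"ry":0,"rz":0},{"dx":0,"dy":-0.056,"dz":0,"rx":0,"ry":0,"rz":0}]'
python3 -m creep '[{"dx":0,"dy":-0.006,"dz":0,"rx":0,"ry":0,"rz":0},{"dx":0,"dy":-0.012,"dz":0,"rx":0,"ry":0,"rz":0},{"dx":0,"dy":-0.020,"dz":0,"rx":0,"ry":0,"rz":0},{"dx":0,"dy":-0.030,"dz":0,"rx":0,"ry":0,"rz":0},{"dx":0,"dy":-0.038,"dz":0,"rx":0,"ry":0,"rz":0},{"dx":0,"dy":-0.042,"dz":0,"rx":0,"ry":0,"rz":0},{"dx":0,"dy":-0.042,"dz":0,"rx":0,"ry":0,"rz":0}]'
python3 -c "
from h import *
go([.5265,-.112,.2125],180)"
```

```text
t: 7.8
position: [0.5266, -0.0712, 0.2291]
ee_rot: [-0.001, -0.0, 1.0, -0.0]
ft_force: [0.7, -0.4, -2.4]
opening: 0.103
gripper_force: 77.9
t: 8.68
position: [0.5266, -0.1126, 0.2291]
ee_rot: [-0.001, -0.0, 1.0, -0.0]
ft_force: [1.1, 0.1, -1.6]
opening: 0.106
gripper_force: 77.9
pos [ 0.5266 -0.1126  0.2291] t 8.675 yaw -179.96 tilt [-0.0011 -0.0001] q [-0.362  0.294 -0.061  1.217 -0.    -0.362] F [ 1.05  0.05 -1.61]
d [0.0001 0.0006 0.0166] r [-0.   -0.06  0.04]
```

Lower gently until the notch takes weight (expected near z = 0.211).

```bash
python3 -m creep '[{"dx":0,"dy":0,"dz":0.006,"rx":0,"ry":0,"rz":0},{"dx":0,"dy":0,"dz":0.012,"rx":0,"ry":0,"rz":0},{"dx":0,"dy":0,"dz":0.015,"rx":0,"ry":0,"rz":0},{"dx":0,"dy":0,"dz":0.0165,"rx":0,"ry":0,"rz":0},{"dx":0,"dy":0,"dz":0.0165,"rx":0,"ry":0,"rz":0}]'
python3 -m creep '[{"dx":0,"dy":0,"dz":0.0005,"rx":0,"ry":0,"rz":0},{"dx":0,"dy":0,"dz":0.001,"rx":0,"ry":0,"rz":0},{"dx":0,"dy":0,"dz":0.001,"rx":0,"ry":0,"rz":0}]'
```

```text
t: 9.3
position: [0.5267, -0.1123, 0.2127]
ee_rot: [-0.001, -0.001, 1.0, -0.0]
ft_force: [0.4, 0.5, -1.1]
opening: 0.107
gripper_force: 78.0
t: 9.68
position: [0.5267, -0.1124, 0.2117]
ee_rot: [-0.0, -0.001, 1.0, -0.0]
ft_force: [-0.8, -0.2, -1.6]
opening: 0.109
gripper_force: 78.0
```

```bash
python3 -m creep '[{"dx":0,"dy":0,"dz":0.0005,"rx":0,"ry":0,"rz":0},{"dx":0,"dy":0,"dz":0.001,"rx":0,"ry":0,"rz":0},{"dx":0,"dy":0,"dz":0.001,"rx":0,"ry":0,"rz":0}]'
python3 -m creep '[{"dx":0,"dy":0,"dz":0.0004,"rx":0,"ry":0,"rz":0},{"dx":0,"dy":0,"dz":0.0007,"rx":0,"ry":0,"rz":0},{"dx":0,"dy":0,"dz":0.0007,"rx":0,"ry":0,"rz":0}]'
```

```text
t: 10.05
position: [0.5266, -0.1124, 0.2106]
ee_rot: [-0.001, -0.001, 1.0, -0.0]
ft_force: [0.2, -0.1, -0.8]
opening: 0.108
gripper_force: 78.0
t: 10.42
position: [0.5266, -0.1124, 0.2101]
ee_rot: [-0.0, -0.001, 1.0, -0.0]
ft_force: [-2.1, 0.5, 1.3]
opening: 0.107
gripper_force: 78.5
```

Contact felt: about 3 N from the rail, with slight side load. I'll release so it self-centres on the notch, then regrip.

```bash
python3 -m creep '[{"dx":0.0004,"dy":0,"dz":0,"rx":0,"ry":0,"rz":0},{"dx":0.0004,"dy":0,"dz":0,"rx":0,"ry":0,"rz":0},{"dx":0.0004,"dy":0,"dz":0,"rx":0,"ry":0,"rz":0},{"dx":0.0004,"dy":0,"dz":0,"rx":0,"ry":0,"rz":0},{"dx":0.0004,"dy":0,"dz":0,"rx":0,"ry":0,"rz":0},{"dx":0.0004,"dy":0,"dz":0,"rx":0,"ry":0,"rz":0}]' 0.03
python3 -m creep '[{"dx":0,"dy":0,"dz":0,"rx":0,"ry":0,"rz":0},{"dx":0,"dy":0,"dz":0,"rx":0,"ry":0,"rz":0},{"dx":0,"dy":0,"dz":0,"rx":0,"ry":0,"rz":0},{"dx":0,"dy":0,"dz":0,"rx":0,"ry":0,"rz":0},{"dx":0,"dy":0,"dz":0,"rx":0,"ry":0,"rz":0},{"dx":0,"dy":0,"dz":0,"rx":0,"ry":0,"rz":0}]' 0.0 60
```

```text
t: 11.18
position: [0.5263, -0.1123, 0.21]
ee_rot: [-0.001, -0.001, 1.0, -0.0]
ft_force: [0.4, -0.3, -0.7]
opening: 0.348
gripper_force: 0.0
t: 11.92
position: [0.5263, -0.1123, 0.21]
ee_rot: [-0.0, -0.001, 1.0, -0.0]
ft_force: [-0.0, 0.8, 1.9]
opening: 0.111
gripper_force: 59.7
```

```bash
python3 -m creep '[{"dx":0,"dy":-0.005,"dz":-0.0002,"rx":0,"ry":0,"rz":0},{"dx":0,"dy":-0.012,"dz":-0.0002,"rx":0,"ry":0,"rz":0},{"dx":0,"dy":-0.020,"dz":-0.0002,"rx":0,"ry":0,"rz":0},{"dx":0,"dy":-0.028,"dz":-0.0002,"rx":0,"ry":0,"rz":0},{"dx":0,"dy":-0.035,"dz":-0.0002,"rx":0,"ry":0,"rz":0},{"dx":0,"dy":-0.040,"dz":-0.0002,"rx":0,"ry":0,"rz":0}]'
python3 -m creep '[{"dx":0,"dy":-0.004,"dz":0,"rx":0,"ry":0,"rz":0},{"dx":0,"dy":-0.010,"dz":0,"rx":0,"ry":0,"rz":0},{"dx":0,"dy":-0.016,"dz":0,"rx":0,"ry":0,"rz":0},{"dx":0,"dy":-0.022,"dz":0,"rx":0,"ry":0,"rz":0},{"dx":0,"dy":-0.028,"dz":0,"rx":0,"ry":0,"rz":0},{"dx":0,"dy":-0.032,"dz":0,"rx":0,"ry":0,"rz":0},{"dx":0,"dy":-0.035,"dz":0,"rx":0,"ry":0,"rz":0}]'
```

```text
t: 12.68
position: [0.5263, -0.1529, 0.2101]
ee_rot: [-0.001, -0.0, 1.0, -0.0]
ft_force: [0.2, 0.9, -0.3]
opening: 0.111
gripper_force: 59.7
t: 13.55
position: [0.5263, -0.1876, 0.2102]
ee_rot: [-0.0, -0.0, 1.0, -0.0]
ft_force: [0.6, 0.6, -2.1]
opening: 0.112
gripper_force: 59.6
```

```bash
python3 -m creep '[{"dx":0,"dy":-0.002,"dz":0.0004,"rx":0,"ry":0,"rz":0},{"dx":0,"dy":-0.004,"dz":0.0004,"rx":0,"ry":0,"rz":0},{"dx":0,"dy":-0.006,"dz":0.0004,"rx":0,"ry":0,"rz":0},{"dx":0,"dy":-0.008,"dz":0.0004,"rx":0,"ry":0,"rz":0},{"dx":0,"dy":-0.010,"dz":0.0004,"rx":0,"ry":0,"rz":0}]'
for i in 1 2 3; do python3 -m creep '[{"dx":0,"dy":-0.001,"dz":0,"rx":0,"ry":0,"rz":0},{"dx":0,"dy":-0.002,"dz":0,"rx":0,"ry":0,"rz":0},{"dx":0,"dy":-0.003,"dz":0,"rx":0,"ry":0,"rz":0}]' | egrep 'pos|force'; done
```

```text
t: 14.18
position: [0.5264, -0.1974, 0.2099]
ee_rot: [-0.0, -0.001, 1.0, -0.0]
ft_force: [0.0, 3.4, 5.4]
opening: 0.109
gripper_force: 60.5
position: [0.5264, -0.2004, 0.2099]
ft_force: [0.4, 3.3, 5.5]
gripper_force: 60.6
position: [0.5264, -0.2033, 0.2099]
ft_force: [-0.2, 3.0, 6.3]
gripper_force: 60.6
position: [0.5264, -0.2063, 0.2099]
ft_force: [-0.8, 3.4, 5.2]
gripper_force: 60.6
```

Friction comes from about 6 N of down-load; I'll ease up 0.2 mm and feel onward for the rollers.

```bash
python3 -m creep '[{"dx":0,"dy":-0.001,"dz":-0.0002,"rx":0,"ry":0,"rz":0},{"dx":0,"dy":-0.002,"dz":-0.0002,"rx":0,"ry":0,"rz":0}]' | egrep 'pos|force'
python3 -m creep '[{"dx":0,"dy":-0.001,"dz":0,"rx":0,"ry":0,"rz":0},{"dx":0,"dy":-0.002,"dz":0,"rx":0,"ry":0,"rz":0}]' | egrep 'pos|force'
python3 -m creep '[{"dx":0,"dy":-0.001,"dz":0,"rx":0,"ry":0,"rz":0},{"dx":0,"dy":-0.002,"dz":0,"rx":0,"ry":0,"rz":0}]' | egrep 'pos|force'
python3 -m creep '[{"dx":0,"dy":-0.001,"dz":0,"rx":0,"ry":0,"rz":0},{"dx":0,"dy":-0.002,"dz":0,"rx":0,"ry":0,"rz":0}]' | egrep 'pos|force'
```

```text
position: [0.5264, -0.2085, 0.21]
ft_force: [1.0, 2.5, 3.7]
gripper_force: 60.4
position: [0.5264, -0.2104, 0.21]
ft_force: [0.6, 3.8, 4.2]
gripper_force: 60.3
position: [0.5264, -0.2116, 0.21]
ft_force: [1.4, 8.6, 4.2]
gripper_force: 60.4
position: [0.5264, -0.2137, 0.21]
ft_force: [1.2, 7.4, 4.8]
gripper_force: 60.3
```

Rollers engaged at about y = -0.2105, so home should be near -0.2235.

```bash
for i in 1 2 3; do python3 -m creep '[{"dx":0,"dy":-0.001,"dz":0,"rx":0,"ry":0,"rz":0},{"dx":0,"dy":-0.0015,"dz":0,"rx":0,"ry":0,"rz":0},{"dx":0,"dy":-0.0015,"dz":0,"rx":0,"ry":0,"rz":0}]' | egrep 'pos|ft_force'; done
```

```text
position: [0.5264, -0.2155, 0.21]
ft_force: [1.0, 6.0, 3.8]
position: [0.5264, -0.2173, 0.21]
ft_force: [0.2, 3.6, 4.3]
position: [0.5264, -0.2191, 0.21]
ft_force: [1.1, 0.4, 2.5]
```

```bash
for i in 1 2 3; do python3 -m creep '[{"dx":0,"dy":-0.0005,"dz":0,"rx":0,"ry":0,"rz":0},{"dx":0,"dy":-0.001,"dz":0,"rx":0,"ry":0,"rz":0},{"dx":0,"dy":-0.001,"dz":0,"rx":0,"ry":0,"rz":0}]' | egrep 'pos|ft_force'; done
```

```text
position: [0.5264, -0.22, 0.21]
ft_force: [1.2, 0.2, 1.4]
position: [0.5264, -0.221, 0.21]
ft_force: [1.1, -0.8, 2.3]
position: [0.5264, -0.222, 0.21]
ft_force: [1.9, -1.5, 2.8]
```

```bash
for i in 1 2 3; do python3 -m creep '[{"dx":0,"dy":-0.0005,"dz":0,"rx":0,"ry":0,"rz":0},{"dx":0,"dy":-0.0007,"dz":0,"rx":0,"ry":0,"rz":0},{"dx":0,"dy":-0.0007,"dz":0,"rx":0,"ry":0,"rz":0}]' | egrep 'pos|ft_force'; done
```

```text
position: [0.5264, -0.2226, 0.21]
ft_force: [1.3, -1.8, 2.7]
position: [0.5264, -0.2233, 0.21]
ft_force: [1.1, -1.6, 3.4]
position: [0.5264, -0.2236, 0.21]
ft_force: [1.3, 4.3, 4.8]
```

The spring pulled it in, then the block was felt at y = -0.2236 (force jumped from -1.6 to +4.3 N), so it is home. Releasing and retreating straight up.

```bash
python3 -m creep '[{"dx":0,"dy":0,"dz":0,"rx":0,"ry":0,"rz":0},{"dx":0,"dy":0,"dz":0,"rx":0,"ry":0,"rz":0},{"dx":0,"dy":0,"dz":0,"rx":0,"ry":0,"rz":0},{"dx":0,"dy":0,"dz":0,"rx":0,"ry":0,"rz":0},{"dx":0,"dy":0,"dz":0,"rx":0,"ry":0,"rz":0}]' 0.035
python3 -m creep '[{"dx":0,"dy":0,"dz":-0.01,"rx":0,"ry":0,"rz":0},{"dx":0,"dy":0,"dz":-0.03,"rx":0,"ry":0,"rz":0},{"dx":0,"dy":0,"dz":-0.06,"rx":0,"ry":0,"rz":0},{"dx":0,"dy":0,"dz":-0.11,"rx":0,"ry":0,"rz":0},{"dx":0,"dy":0.05,"dz":-0.14,"rx":0,"ry":0,"rz":0},{"dx":0,"dy":0.1,"dz":-0.14,"rx":0,"ry":0,"rz":0},{"dx":0,"dy":0.15,"dz":-0.14,"rx":0,"ry":0,"rz":0},{"dx":0,"dy":0.15,"dz":-0.14,"rx":0,"ry":0,"rz":0}]'
python3 -c "
from h import *
snap('scene','s4');snap('top','t4')
a=cv2.imread('pics/s4.png')[280:430,290:390]; b=cv2.imread('pics/t4.png')[195:295,375:500]
cv2.imwrite('pics/v4.png',cv2.hconcat([cv2.resize(a,(360,540),interpolation=2),cv2.resize(b,(440,352),interpolation=2).copy() if 0 else cv2.copyMakeBorder(cv2.resize(b,(440,352),interpolation=2),0,188,0,0,0)]))"
```

```text
t: 20.3
position: [0.5264, -0.224, 0.21]
ee_rot: [-0.001, -0.001, 1.0, -0.0]
ft_force: [0.6, 0.3, -0.4]
opening: 0.412
gripper_force: 0.0
t: 21.3
position: [0.5261, -0.0713, 0.3512]
ee_rot: [0.0, -0.002, 1.0, -0.0]
ft_force: [-0.3, -0.8, 0.2]
opening: 0.41
gripper_force: 0.0
```

View pics/v4.png

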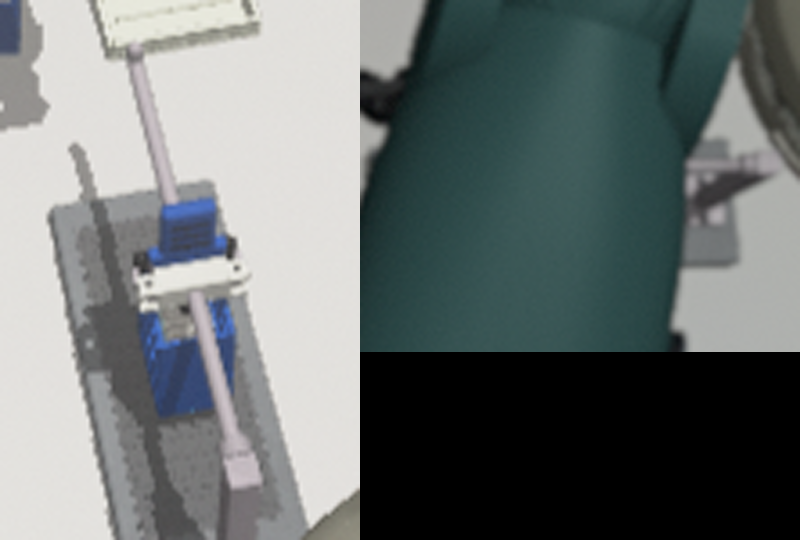

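The carrier hangs upright and square on the drying rail (crop 190,230), against the catch block (190,280), with the rollers behind its legs at (140,260) and (231,243). Handing in.

```bash
python3 -c "
from workcell import env
print(env.job_done())"
```

```text
the job is handed in; nothing more can be done
None
```

The blue carrier hangs released on the drying rail, snapped past both rollers and home against the catch block; I handed the job in at about 21 s of the 54 s allowed, and no verdict was returned.

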